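Empty the guarded indexing table and nest its cups

TASK

Turn the T-handle anticlockwise (seen from above) by one click position so that the next cup comes out from under the wire guard to the loading gap, let the handle go, then lift that cup out and nest it upright in the cup standing on the bench. Do the same with the second cup: one more click, and nest it on top of the stack, leaving the table resting in that position. Set the cups down rather than dropping them, leave the bench cup where it stands, and do not disturb the can, bottle and jar.

Things in the scene. Friction and masses are not known exactly. Their poses are not given: they have to be found in the camera images.
- turret (a joint): turning plate: angle in rad, 0 at the start, growing anticlockwise seen from above, no end stops; it clicks into a sprung rest every 60 degrees (1.047 rad); 0.16 N m takes it over the hump. Dark steel disc, diameter 270, top 36 above the bench; six stations 60 degrees apart at radius 95, each with four studs (7 diameter, 6 high) that leave a cup's foot 3 mm of play
- handle (a point): black T-handle bar on the plate's axis, turning with the plate: 80 long (its x), 14 wide (its y), 22 high (z). This point: centre of the bar, 139 above the bench. At rest in the start position its x axis lies along the base's x axis
- base: fixed round base, diameter 324; origin on the bench under the turning axis, z up. Stations rest at 0, 60 .. 300 degrees from its x axis; 180 (its -x side) is the loading gap. Yellow wire guard: 6 mm wires 103 to 109 above the bench, radius 42 to 158, six uprights at radius 155, over all but a sector 40 degrees to either side of its -x axis
- load_spot (a point): centre of the station in the loading gap, on the plate's top surface (36 above the bench, 95 from the axis); a cup resting there has its origin here and its rim 96 above the bench. This point does not turn with the plate
- cup_first: tapered aluminium cup, open at the top: outside diameter 36 at the foot and 60 at the rim, 60 high, wall 3, solid foot so that its inner floor lies 24 above its underside; weighs about 160 g. Origin: centre of the underside; z up its axis. A cup nested in it rests on that floor, 24 higher, with about 1.5 mm play at the sides. Starts under the guard, one position before the loading gap
- cup_second: tapered aluminium cup, open at the top: outside diameter 36 at the foot and 60 at the rim, 60 high, wall 3, solid foot so that its inner floor lies 24 above its underside; weighs about 160 g. Origin: centre of the underside; z up its axis. A cup nested in it rests on that floor, 24 higher, with about 1.5 mm play at the sides. Starts under the guard, two positions before the loading gap
- cup_bench: tapered aluminium cup, open at the top: outside diameter 36 at the foot and 60 at the rim, 60 high, wall 3, solid foot so that its inner floor lies 24 above its underside; weighs about 160 g. Origin: centre of the underside; z up its axis. A cup nested in it rests on that floor, 24 higher, with about 1.5 mm play at the sides. Stands on the bench; the stack is built in it
- spray_can: bystander: white and grey spray can, diameter 66, height 190; origin: centre of the underside
- oil_bottle: bystander: black bottle, diameter 62, height 170; origin: centre of the underside
- jar: bystander: glass jar with a steel lid, diameter 68, height 90; origin: centre of the underside
Mind the look-alikes: they are no part of the job. What is shaped like the cup_second but green or yellow is not meant. What is shaped like the cup_bench but turquoise is not meant.

How it is judged:
By the outcome, as a careful person would: the job done as asked, in the order asked, and still so for the second after the job is handed in, with the robot touching nothing.
It also fails if it takes over 72 s, if anything falls off the work surface, if the arm or the gripper's body presses on something with over 40 N, if the wrist force passes 120 N, or if a joint passes its speed limit or range.

ROBOT

A 6-joint arm with a two-finger parallel gripper is mounted at the origin on the work surface. World frame = base frame: x ahead of the robot, y to its left, z up, the work surface at z = 0. Lengths are in mm, angles in rad, forces in N, time in s.
With the tool pointing down it reaches from about 325 to 775 mm from the base axis. Payload 5.5 kg.
Tool frame: the origin (TCP) lies at the very end of the fingers, on their centre line; the grasp point (between the pads) lies 19 mm behind it; z points along the fingers, y is the line along which they close (so a half turn about z gives the same grasp; the last joint's range is limited). The gripper opens to 88 mm and grips with 3 to 60 N. Pads are 20 mm wide; open, the fingers measure 115 mm over their backs; the gripper's body (75 mm by 178 mm) begins 61 mm behind the grasp point.
Start: joints at [-1.365, 0.091, 1.231, -0, 1.82, -0.057], TCP at [155.87, -579.414, 222.631] pointing down, gripper open.
Joint ranges: [-2.87, 2.87], [-0.86, 2.18], [0.17, 2.46], [-1.51, 4.65], [0.06, 2.69], [-2.65, 2.65]. Speed limits (rad/s): [2.57, 2.57, 3.01, 3.14, 3.14, 3.14].

INTERFACE

Orientations are given as a unit quaternion [x, y, z, w].
In Python, from station import bot gives the robot as it stands. The module is installed in compiled form; this text tells all that it offers.
- The arm moves only by the shell command python3 -m crank 'ROWS' [FORCE]. ROWS is JSON, a list of rows, each a list of 7 numbers: the turn, a rotation vector about the tool's x, y, z in degrees, then the shift along the tool's x, y, z in cm, then the opening, from 0 (shut) to 1 (fully open). A call has exactly 5 rows; each row shifts and turns the commanded pose from where the row before left it, along the tool's axes as they then stand; what a row does not reach is not made up. A row lasts 1/10 s, in which the tool goes at most 50 mm and 8.59 degrees, less where a joint would pass 70% of its speed; a pose out of reach is approached as far as the arm can. A call with a gripper value outside its range is refused whole. The fingers move at their own pace and stop on an object; FORCE is the grip in N (left out, the last holds). Time passes only in rows, so rows that do not move let the fingers close, or fill a call up. It gives the time, the measured TCP pose, the force, the opening and the grip force at its end, in the units of the state.
- bot.state(): the state, without advancing time (a new reading comes with each control period).
- bot.get_image(name): name is "side" or "top"; returns (picture, depth): 420x560x3 uint8, red, green, blue; 420x560 float32, mm along the optical axis (not along the pixel's ray), 0 where there is no reading.
- bot.camera_model(name): a dict with "K" (3x3 intrinsics, pixels), "origin" and "orientation" of the camera in the world. Camera axes: x right, y up, looking along -z (the intrinsics and any distortion apply to the point x, -y, -z); pixel columns grow to the right and rows downward; lengths in mm; the calibration is good to about 2 mm. A picture is of the moment at which its call begins. camera_model takes no time and is no camera call.
- bot.finish_job(): hands the job in; it is judged then, once.
The state is a dict: "time": time; "joints": joint angles; "joint_velocities": joint speeds; "effort": joint torques, N m; "ee_pos": TCP position; "tcp_rot": TCP orientation; "force": force on the tool from outside, world axes, zero at the start; "ft_torque": the same for the moment, N m; "finger_gap": finger opening in mm; "grasp_force": force on a finger pad.
Only numpy, scipy, OpenCV 4.12 (cv2) and the standard library are available. Lean on these libraries where they do the work, as an engineer would, in place of code of your own. Each camera call takes 0.05 s, during which the arm holds its last target. There are 200 camera calls.

## Working session

There is one attempt and no reset: what is moved stays moved. The work goes in short steps, Python scripts to look and compute and a shell command to move; the robot and the scene stay as the last step left them, time stands still between calls to the robot, and variables do not carry over. Pictures are saved under pics/ and viewed, at most 14 in all, crops included, and the job is handed in when it is done.

```bash
mkdir -p pics
cat > h.py <<'E'
import numpy as np, cv2
from scipy.spatial.transform import Rotation as R
from station import bot
def grab(n):
    im,d=bot.get_image(n); m=bot.camera_model(n); return im,d,m
def pts(d,m):
    K=np.array(m['K']); v,u=np.mgrid[:d.shape[0],:d.shape[1]]
    p=np.stack([(u-K[0,2])/K[0,0]*d,-(v-K[1,2])/K[1,1]*d,-d],-1)
    return p@R.from_quat(m['orientation']).as_matrix().T+np.array(m['origin'])
def ray(m,u,v,z):
    K=np.array(m['K']); c=np.array([(u-K[0,2])/K[0,0],-(v-K[1,2])/K[1,1],-1])
    w=R.from_quat(m['orientation']).as_matrix()@c; o=np.array(m['origin']); return o+w*(z-o[2])/w[2]
E
python3 - <<'E'
from h import *
for n in('top','side'):
    im,d,m=grab(n); cv2.imwrite(f'pics/{n}0.png',im[...,::-1]); np.savez(f'{n}0.npz',im=im,d=d); print(m)
print(bot.state())
E
```

```text
{'K': array([[524.1527454 ,   0.        , 276.61212207],
       [  0.        , 524.1527454 , 209.66028067],
       [  0.        ,   0.        ,   1.        ]]), 'origin': array([ 272.10476949,  123.40114218, 1697.07111506]), 'orientation': array([-0.04947771,  0.0397959 ,  0.71341472, -0.69785935])}
{'K': array([[478.34264301,   0.        , 277.74647009],
       [  0.        , 478.34264301, 203.97612228],
       [  0.        ,   0.        ,   1.        ]]), 'origin': array([-46.13161053, 763.40965497, 938.96995609]), 'orientation': array([-0.13129107,  0.35582625,  0.8701417 , -0.31464863])}
{'time': 0.1, 'joints': array([-1.36472517e+00,  9.17929706e-02,  1.23173807e+00,  3.56567960e-05,
        1.81979474e+00, -5.67068033e-02]), 'joint_velocities': array([ 0.00044824, -0.0013512 , -0.00272413, -0.00190547, -0.00097544,
       -0.00039228]), 'effort': array([ 2.94901984e-03, -4.47857523e+01, -4.07571101e+01,  7.00123957e-02,
        2.83865305e-02, -1.21196972e-04]), 'ee_pos': array([ 155.81200724, -579.15048291,  221.62978902]), 'tcp_rot': array([ 9.91379932e-01,  1.31015568e-01, -4.74224020e-05, -8.65436026e-04]), 'force': array([ 0.70069578, -0.20865259,  0.15587379]), 'ft_torque': array([ 0.00438373,  0.03086861, -0.00613641]), 'grasp_force': 0.0, 'finger_gap': 87.82983262957528}
```

View pics/top0.png

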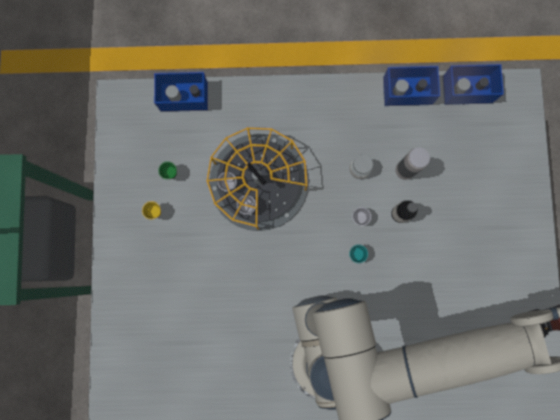

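View pics/side0.png

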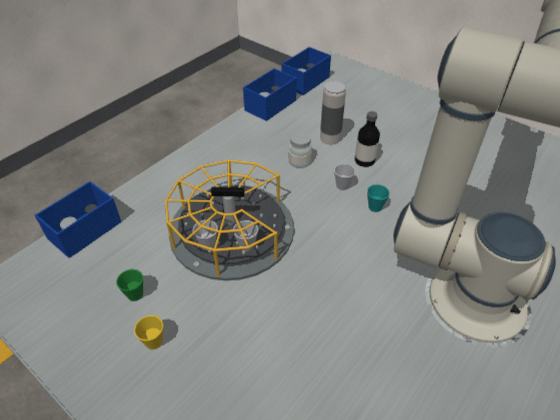

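Top view: turret at (258,177), with its guard gap facing lower right. The two aluminium cups are under the guard at (249,205), first, and (230,183), second.

Cup candidates outside the turret are aluminium (362,216), turquoise (359,254), green (168,170) and yellow (151,210). The plain aluminium one at (362,216) is cup_bench. The jar (362,167), can (415,160) and bottle (405,211) stand near it.

```bash
cat > m0.py <<'E'
from h import *
out=[]
for n in('top','side'):
    z=np.load(n+'0.npz'); im,d=z['im'],z['d']; m=bot.camera_model(n); P=pts(d,m)
    hsv=cv2.cvtColor(im,cv2.COLOR_RGB2HSV)
    yel=(hsv[...,0]>12)&(hsv[...,0]<28)&(hsv[...,1]>150)&(hsv[...,2]>110)
    near=(np.hypot(P[...,0]-575,P[...,1]-175)<250)
    g=P[yel&near&(P[...,2]>60)&(P[...,2]<130)]
    print(n,'guard z',np.percentile(g[:,2],[5,50,95]),len(g))
    # project yellow pixels onto z=106, outer edge circle
    v,u=np.nonzero(yel&near&(P[...,2]>95))
    q=np.array([ray(m,a,b,106)[:2] for a,b in zip(u,v)])
    from scipy.optimize import least_squares
    c=q.mean(0)
    for _ in range(30):
        r=np.hypot(*(q-c).T); s=(r>148)&(r<168) if _>3 else r>130
        f=least_squares(lambda x:np.hypot(q[s,0]-x[0],q[s,1]-x[1])-x[2],[*c,155],loss='soft_l1'); c=f.x[:2]
    print('guard circle',f.x)
    a=np.degrees(np.arctan2(q[:,1]-c[1],q[:,0]-c[0]))%360; a=np.sort(a[r>60]); gp=np.diff(np.r_[a,a[0]+360]); i=gp.argmax(); print('gap',a[i],gp[i],'mid',a[i]+gp[i]/2)
    # handle: dark pixels with z 125-155
    h=(P[...,2]>135)&(P[...,2]<160)&(np.hypot(P[...,0]-c[0],P[...,1]-c[1])<55)&~yel
    v,u=np.nonzero(h); p=np.array([ray(m,a,b,150)[:2] for a,b in zip(u,v)],np.float32)
    print('handle',len(p),cv2.minAreaRect(p), np.median(P[h][:,2]))
    # bench things by depth: 
    for nm,(x0,y0) in dict(cup=(455,-155),jar=(600,-155),can=(620,-310),bot=(470,-285)).items():
        s=(np.hypot(P[...,0]-x0,P[...,1]-y0)<70)&(P[...,2]>8)
        k=P[s]; print(nm,len(k),np.percentile(k,[2,50,98],axis=0).round(0).tolist())
    uv=(362,216) if n=='top' else (344,177)
    print('ray z60',ray(m,*uv,60),P[uv[1],uv[0]])
E
python3 m0.py; python3 -c "
import cv2,numpy as np
a=cv2.resize(cv2.imread('pics/top0.png')[130:270,200:430],None,fx=3.4,fy=3.4,interpolation=cv2.INTER_CUBIC);cv2.imwrite('pics/crop0.png',a)"
```

```text
top guard z [100.05856038 106.27768914 112.47576078] 720
guard circle [582.40969305 202.80852973 151.43296014]
gap 180.2706464910423 76.13687743965446 mid 218.33908521086954
handle 127 ((580.5211181640625, 202.0384521484375), (80.42350006103516, 14.679021835327148), 38.214881896972656) 148.00036934402738
cup 298 [[418.0, -224.0, 9.0], [458.0, -127.0, 32.0], [483.0, -96.0, 63.0]]
jar 445 [[583.0, -156.0, 10.0], [608.0, -124.0, 85.0], [642.0, -96.0, 94.0]]
can 729 [[577.0, -304.0, 12.0], [600.0, -266.0, 177.0], [635.0, -245.0, 194.0]]
bot 465 [[436.0, -285.0, 10.0], [460.0, -244.0, 111.0], [492.0, -224.0, 171.0]]
ray z60 [ 454.08716772 -123.66231408   60.        ] [ 458.82692299 -130.09711398   17.3622695 ]
side guard z [ 80.91881966 107.75328238 110.95392005] 1591
guard circle [582.92267934 205.87616874 151.54214199]
gap 180.16190524548983 74.12962445883795 mid 217.2267174749088
handle 257 ((577.3772583007812, 211.6112823486328), (78.23429870605469, 30.982576370239258), 39.600341796875) 147.66548869441522
cup 537 [[430.0, -224.0, 10.0], [459.0, -133.0, 45.0], [482.0, -91.0, 95.0]]
jar 712 [[584.0, -148.0, 10.0], [605.0, -108.0, 65.0], [642.0, -90.0, 93.0]]
can 1209 [[578.0, -293.0, 13.0], [597.0, -253.0, 123.0], [635.0, -242.0, 192.0]]
bot 936 [[437.0, -262.0, 12.0], [458.0, -234.0, 90.0], [490.0, -221.0, 171.0]]
ray z60 [439.08529433 -93.36647185  60.        ] [439.30044502 -93.74637613  59.61025472]
```

View pics/crop0.png

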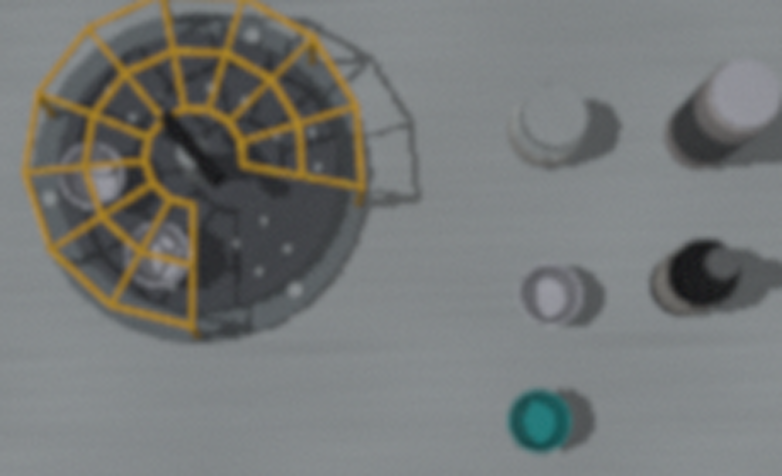

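The crop confirms it: plain aluminium bench cup, a separate turquoise cup, two aluminium cups under the guard, and the bar pointing at the gap. Next I measure the bench cup rim and work out the move to the handle.

```bash
cat >> h.py <<'E'
def plan(x,y,z,psi):
    "target TCP, psi = yaw of tool y (deg), tool down"
    s=bot.state(); Rc=R.from_quat(s['tcp_rot']); p=np.radians(psi)
    yv=np.array([np.cos(p),np.sin(p),0]); zv=np.array([0,0,-1.]); T=R.from_matrix(np.c_[np.cross(yv,zv),yv,zv])
    d=np.array([x,y,z])-s['ee_pos']
    print('t',round(s['time'],2),'pos',s['ee_pos'].round(1),'turn',(Rc.inv()*T).as_rotvec(degrees=True).round(2),'shift now-axes cm',(Rc.inv().apply(d)/10).round(2),'after turn',(T.inv().apply(d)/10).round(2),'gap',round(s['finger_gap'],1),'grip',s['grasp_force'],'F',s['force'].round(1))
E
python3 - <<'E'
from h import *
for n in('top','side'):
    z=np.load(n+'0.npz'); im,d=z['im'],z['d']; m=bot.camera_model(n); P=pts(d,m)
    s=(np.hypot(P[...,0]-455,P[...,1]+125)<50)&(P[...,2]>50)&(P[...,2]<70)
    q=P[s][:,:2].astype(np.float32); print(n,len(q),cv2.minEnclosingCircle(q),q.mean(0),'cup z',P[s][:,2].max())
    for c,r,zz in(((612,-125),50,(80,100)),((605,-275),60,(183,200)),((460,-250),50,(150,180))):
        s=(np.hypot(P[...,0]-c[0],P[...,1]-c[1])<r)&(P[...,2]>zz[0])&(P[...,2]<zz[1]); print(P[s].mean(0).round(0))
plan(581.5,203,200,-51.7)
E
```

```text
top 83 ((454.8401184082031, -121.8934097290039), 29.774337768554688) [ 457.43896  -124.418076] cup z 66.17474931006836
[ 616. -128.   88.]
[ 610. -277.  189.]
[ 466. -254.  167.]
side 148 ((459.1519775390625, -117.15353393554688), 32.27987289428711) [ 456.93634 -119.78953] cup z 63.93738017629539
[ 616. -122.   89.]
[ 610. -272.  190.]
[ 466. -248.  165.]
t 0.1 pos [ 155.8 -579.2  221.6] turn [ -0.1   -0.03 -23.24] shift now-axes cm [ 61.43 -64.47   2.28] after turn [ 81.88 -35.     2.16] gap 87.8 grip 0.0 F [ 0.7 -0.2  0.2]
```

```bash
python3 -m crank '[[0,0,-7.75,0,0,-2,1],[0,0,-7.75,0,0,-2,1],[0,0,-7.75,0,0,-2,1],[0,0,0,4,-1.7,0,1],[0,0,0,4,-1.7,0,1]]'
for i in 1 2 3; do python3 -m crank '[[0,0,0,4,-1.7,0,1],[0,0,0,4,-1.7,0,1],[0,0,0,4,-1.7,0,1],[0,0,0,4,-1.7,0,1],[0,0,0,4,-1.7,0,1]]'|tail -c 400; done
python3 -c "
from h import *
plan(581.5,203,200,-51.7)"
```

```text
time: 0.6
ee_pos: [197.6, -502.9, 281.8]
tcp_rot: [0.945, 0.327, 0.0, -0.001]
force: [0.7, 0.3, 0.4]
finger_gap: 87.6
grasp_force: 0.0
time: 1.1
ee_pos: [302.2, -310.8, 282.2]
tcp_rot: [0.945, 0.328, -0.0, -0.0]
force: [1.1, 0.4, 0.3]
finger_gap: 87.8
grasp_force: 0.0
time: 1.6
ee_pos: [406.4, -120.1, 282.4]
tcp_rot: [0.945, 0.328, -0.0, 0.0]
force: [0.8, -0.5, 0.3]
finger_gap: 87.9
grasp_force: 0.0
time: 2.1
ee_pos: [510.7, 70.7, 282.2]
tcp_rot: [0.945, 0.328, -0.0, 0.0]
force: [0.0, -0.2, 0.0]
finger_gap: 87.6
grasp_force: 0.0
t 2.1 pos [510.7  70.7 282.2] turn [-0.01  0.03  0.02] shift now-axes cm [13.76 -5.99  8.22] after turn [13.75 -6.    8.22] gap 87.6 grip 0.0 F [ 0.  -0.2  0. ]
```

```bash
python3 -m crank '[[0,0,0,4.6,-2,0,0.6],[0,0,0,4.6,-2,0,0.6],[0,0,0,4.55,-2,0,0.6],[0,0,0,0,0,3,0.6],[0,0,0,0,0,3,0.6]]' | head -2
python3 -m crank '[[0,0,0,0,0,3,0.6],[0,0,0,0,0,1,0.6],[0,0,0,0,0,0,0.6],[0,0,0,0,0,0,0.6],[0,0,0,0,0,0,0.6]]' |head -2
python3 - <<'E'
from h import *
plan(581.5,203,120,-51.7)
im,d,m=grab('side'); im2,d2,m2=grab('top')
a=np.hstack([cv2.resize(im[120:320,120:360],None,fx=1.6,fy=1.6),cv2.resize(im2[100:300,180:400],None,fx=1.6,fy=1.6)])
cv2.imwrite('pics/h1.png',a[...,::-1])
E
```

```text
time: 2.6
ee_pos: [581.7, 202.8, 220.7]
time: 3.1
ee_pos: [581.7, 201.0, 185.2]
t 3.1 pos [581.7 201.  185.2] turn [ 0.08 -0.2  -0.01] shift now-axes cm [ 0.09 -0.18  6.52] after turn [ 0.11 -0.17  6.52] gap 52.6 grip 0.0 F [-0.3 -0.6  0.1]
```

View pics/h1.png

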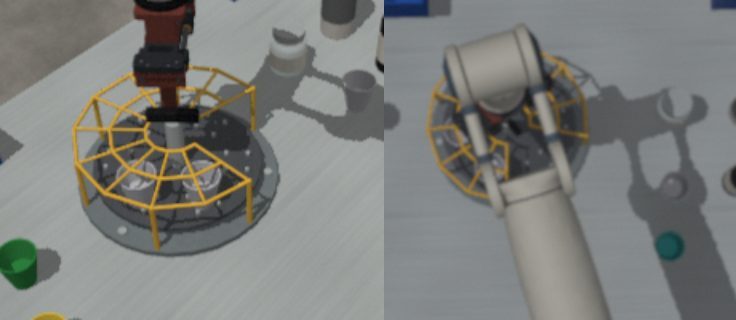

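The side view (crop 172,113) shows the fingers centred right above the bar. I'll descend, grip and turn.

```bash
python3 -m crank '[[0,0,0,0,0,2.5,0.6],[0,0,0,0,0,2.5,0.6],[0,0,0,0,0,1.5,0.6],[0,0,0,0,0,0,0.6],[0,0,0,0,0,0,0.6]]' | head -4
python3 -m crank '[[0,0,0,0,0,0,0],[0,0,0,0,0,0,0],[0,0,0,0,0,0,0],[0,0,0,0,0,0,0],[0,0,0,0,0,0,0]]' 30
python3 -m crank '[[0,0,0,0,0,0,0],[0,0,0,0,0,0,0],[0,0,0,0,0,0,0],[0,0,0,0,0,0,0],[0,0,0,0,0,0,0]]'; python3 -c "
from h import *
plan(581.5,203,120,-51.7)"
```

```text
time: 3.7
ee_pos: [581.1, 201.0, 118.6]
tcp_rot: [0.945, 0.328, 0.0, 0.0]
force: [0.4, 1.0, 0.2]
time: 4.2
ee_pos: [580.8, 201.6, 118.5]
tcp_rot: [0.945, 0.328, 0.0, -0.001]
force: [-3.1, 1.6, 2.9]
finger_gap: 27.1
grasp_force: 30.0
time: 4.7
ee_pos: [580.8, 201.6, 118.5]
tcp_rot: [0.945, 0.328, 0.001, -0.0]
force: [-2.9, 3.7, 4.8]
finger_gap: 26.9
grasp_force: 30.0
t 4.7 pos [580.8 201.6 118.5] turn [-0.03 -0.07  0.04] shift now-axes cm [ 0.14 -0.07 -0.15] after turn [ 0.14 -0.07 -0.15] gap 26.9 grip 30.001214146614075 F [-2.9  3.7  4.8]
```

The grip stopped at 27 mm, not 14, so the fingertips are clasping the post below the bar. I'll open, rise so only the bar lies between the pads, and regrip.

```bash
python3 -m crank '[[0,0,0,0,0,0,0.5],[0,0,0,0,0,0,0.5],[0,0,0,0,0,-0.6,0.5],[0,0,0,0,0,-0.6,0.5],[0,0,0,0,0,0,0.5]]' | head -2
python3 -m crank '[[0,0,0,0,0,0,0],[0,0,0,0,0,0,0],[0,0,0,0,0,0,0],[0,0,0,0,0,0,0],[0,0,0,0,0,0,0]]' 30|head -2
python3 -m crank '[[0,0,0,0,0,0,0],[0,0,0,0,0,0,0],[0,0,0,0,0,0,0],[0,0,0,0,0,0,0],[0,0,0,0,0,0,0]]'; python3 -c "
from h import *
plan(581.5,203,130,-51.7)"
```

```text
time: 5.2
ee_pos: [581.5, 200.9, 131.1]
time: 5.7
ee_pos: [580.4, 201.3, 129.4]
time: 6.2
ee_pos: [580.4, 201.3, 129.4]
tcp_rot: [0.945, 0.328, -0.0, -0.0]
force: [-3.8, 3.2, -2.0]
finger_gap: 13.4
grasp_force: 30.0
t 6.2 pos [580.4 201.3 129.4] turn [-0.06  0.03  0.03] shift now-axes cm [ 0.19 -0.07 -0.06] after turn [ 0.19 -0.07 -0.06] gap 13.4 grip 29.99831646680832 F [-3.8  3.2 -2. ]
```

```bash
for i in 1 2 3; do python3 -m crank '[[0,0,-4,0,0,0,0],[0,0,-4,0,0,0,0],[0,0,-4,0,0,0,0],[0,0,-4,0,0,0,0],[0,0,-4,0,0,0,0]]'|tail -5;done
python3 -m crank '[[0,0,0,0,0,0,0],[0,0,0,0,0,0,0],[0,0,0,0,0,0,0],[0,0,0,0,0,0,0],[0,0,0,0,0,0,0]]'
python3 -c "
from h import *
plan(581.5,203,130,8.3)"
```

```text
ee_pos: [581.3, 200.5, 129.4]
tcp_rot: [0.873, 0.488, 0.0, 0.0]
force: [0.7, 2.1, -2.5]
finger_gap: 14.1
grasp_force: 30.0
ee_pos: [582.5, 200.1, 129.4]
tcp_rot: [0.775, 0.632, 0.001, 0.001]
force: [5.9, 0.8, -3.9]
finger_gap: 13.2
grasp_force: 30.0
ee_pos: [583.7, 200.0, 129.4]
tcp_rot: [0.654, 0.757, 0.002, 0.003]
force: [10.6, 2.5, -6.2]
finger_gap: 13.9
grasp_force: 30.0
time: 8.2
ee_pos: [583.7, 200.0, 129.4]
tcp_rot: [0.655, 0.756, 0.002, 0.003]
force: [10.2, 1.6, -6.0]
finger_gap: 13.6
grasp_force: 30.0
t 8.2 pos [583.7 200.  129.4] turn [ 0.34  0.09 -0.08] shift now-axes cm [ 0.33 -0.18 -0.06] after turn [ 0.33 -0.18 -0.06] gap 13.6 grip 30.03913700580597 F [10.2  1.6 -6. ]
```

```bash
python3 -m crank '[[0,0,0,0,0,0,0.5],[0,0,0,0,0,0,0.5],[0,0,0,0,0,0,0.5],[0,0,0,0,0,-3,0.5],[0,0,0,0,0,-4,0.5]]'|head -2
python3 -m crank '[[0,0,0,0,0,-4,0.8],[0,0,8.5,0,0,0,0.8],[0,0,8.5,0,0,0,0.8],[0,0,8.5,0,0,0,0.8],[0,0,8.5,0,0,0,0.8]]'|head -2
python3 -m crank '[[0,0,8.5,0,0,0,0.8],[0,0,8.5,0,0,0,0.8],[0,0,8.5,0,0,0,0.8],[0,0,0,0,0,0,0.8],[0,0,0,0,0,0,0.8]]'|head -2
python3 - <<'E'
from h import *
plan(508.4,144.5,150,-51.7)
im,d,m=grab('side'); np.savez('s1.npz',im=im,d=d)
a=cv2.resize(im[120:300,120:360],None,fx=3.2,fy=3.2,interpolation=cv2.INTER_CUBIC)
cv2.imwrite('pics/h2.png',a[...,::-1])
E
```

```text
time: 8.7
ee_pos: [579.7, 200.4, 197.6]
time: 9.2
ee_pos: [580.9, 200.8, 240.0]
time: 9.7
ee_pos: [580.9, 200.8, 239.8]
t 9.7 pos [580.9 200.8 239.8] turn [ 0.01 -0.01  0.73] shift now-axes cm [-9.18 -0.19  8.98] after turn [-9.18 -0.07  8.98] gap 70.0 grip 0.0 F [ 0.  -0.3  1.2]
```

View pics/h2.png

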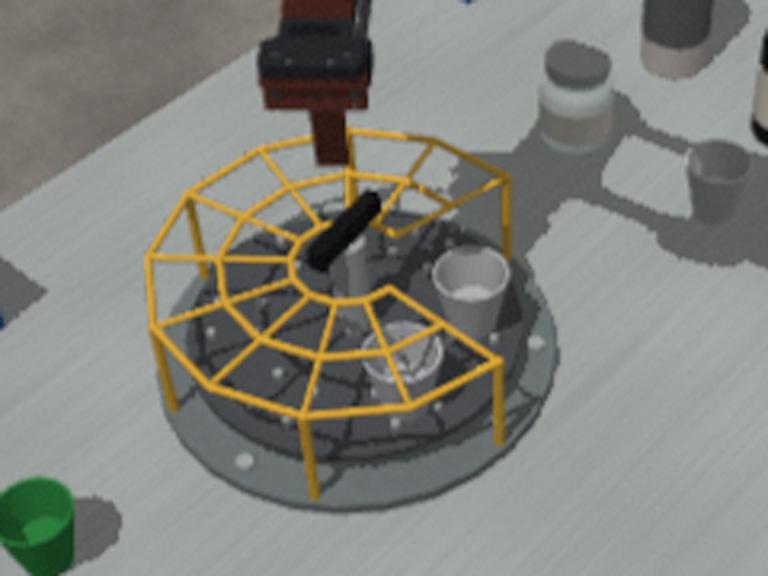

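Cup 1 now stands in the gap with its rim at crop (470,275); the second is under the guard at (402,350), and the handle is free. I'll check the cup's position against the expected load spot.

Run:
```python
from h import *
z=np.load('s1.npz'); m=bot.camera_model('side'); P=pts(z['d'],m)
print(ray(m,266.9,206,96), ray(m,344.1,170.9,60))
for c,zz in (((508,144),(80,104)),((456,-121),(50,68))):
    s=(np.hypot(P[...,0]-c[0],P[...,1]-c[1])<45)&(P[...,2]>zz[0])&(P[...,2]<zz[1])
    hsv=cv2.cvtColor(z['im'],cv2.COLOR_RGB2HSV); s&=hsv[...,1]<70
    v,u=np.nonzero(s); e=cv2.fitEllipse(cv2.convexHull(np.c_[u,v])) ; print(e, ray(m,*e[0],sum(zz)/2+2))
    print(cv2.minEnclosingCircle(P[s][:,:2].astype(np.float32)))
```

```text
[505.36775091 150.76581189  96.        ] [ 453.0705812  -114.34254429   60.        ]
((266.5036926269531, 206.05917358398438), (20.67820167541504, 23.46171760559082), 90.46034240722656) [507.29688242 150.09116869  94.        ]
((510.6065979003906, 147.3702850341797), 31.792715072631836)
((343.86785888671875, 170.73260498046875), (16.208492279052734, 21.40279769897461), 97.69100952148438) [ 453.39119103 -113.51372055   61.        ]
((456.3128662109375, -118.2120361328125), 32.20623779296875)
```

```bash
python3 -m crank '[[0,0,0.7,-3,0,0,0.9],[0,0,0,-3,0,0,0.9],[0,0,0,-3.2,-0.1,0,0.9],[0,0,0,0,0,4.5,0.9],[0,0,0,0,0,4.5,0.9]]'|head -2
python3 -m crank '[[0,0,0,0,0,2.5,0.9],[0,0,0,0,0,0,0.9],[0,0,0,0,0,0,0.9],[0,0,0,0,0,0,0.9],[0,0,0,0,0,0,0.9]]'|head -2
python3 - <<'E'
from h import *
plan(508.4,144.5,74,-51.7)
im,d,m=grab('side')
a=cv2.resize(im[120:270,200:380],None,fx=4,fy=4,interpolation=cv2.INTER_CUBIC)
cv2.imwrite('pics/h3.png',a[...,::-1])
E
```

```text
time: 10.25
ee_pos: [508.8, 144.4, 151.1]
time: 10.75
ee_pos: [509.3, 144.9, 127.1]
t 10.75 pos [509.3 144.9 127.1] turn [ 0.1  -0.2  -0.16] shift now-axes cm [-0.11 -0.03  5.31] after turn [-0.1  -0.02  5.31] gap 79.1 grip 0.0 F [-0.2 -0.6 -0.5]
```

View pics/h3.png

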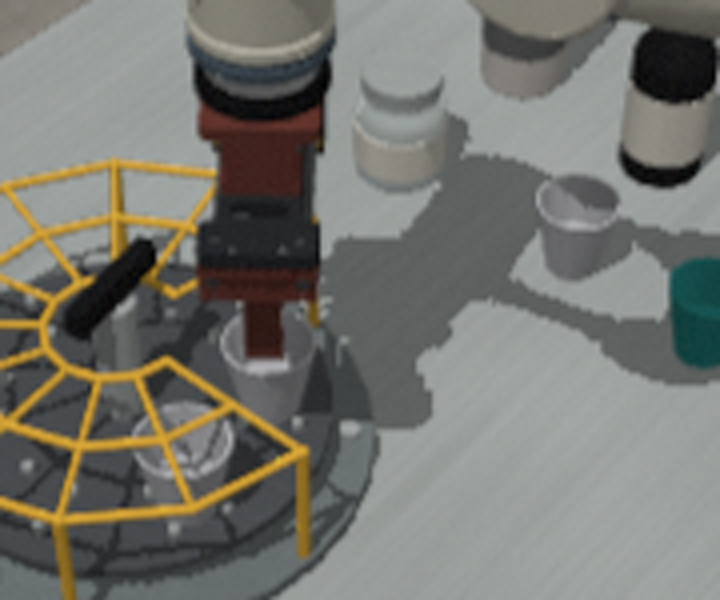

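The near finger (265,335) lines up with the cup's axis and is clear of the guard. I'll descend and grip at the rim.

```bash
python3 -m crank '[[0,0,0,0,0,2.5,0.9],[0,0,0,-0.1,0,2.7,0.9],[0,0,0,0,0,0,0.9],[0,0,0,0,0,0,0.9],[0,0,0,0,0,0,0]]' 20|head -4
python3 -m crank '[[0,0,0,0,0,0,0],[0,0,0,0,0,0,0],[0,0,0,0,0,0,0],[0,0,0,0,0,0,0],[0,0,0,0,0,0,0]]'
python3 -c "
from h import *
plan(508.4,144.5,74,-51.7)"
```

```text
time: 11.3
ee_pos: [508.4, 144.3, 74.8]
tcp_rot: [0.945, 0.326, 0.001, 0.0]
force: [0.2, -0.5, 0.0]
time: 11.8
ee_pos: [508.0, 144.2, 73.9]
tcp_rot: [0.945, 0.326, 0.001, 0.0]
force: [0.0, 0.2, 6.5]
finger_gap: 57.3
grasp_force: 20.0
t 11.8 pos [508.  144.2  73.9] turn [ 0.06 -0.12 -0.19] shift now-axes cm [ 0.05 -0.   -0.01] after turn [ 0.05 -0.   -0.01] gap 57.3 grip 20.003392736271053 F [0.  0.2 6.5]
```

```bash
python3 -m crank '[[0,0,0,0,0,0,0.9],[0,0,0,0,0,0,0.9],[0,0,0,0,0,-0.25,0.9],[0,0,0,0,0,0,0.9],[0,0,0,0,0,0,0]]' 20|head -2
python3 -m crank '[[0,0,0,0,0,0,0],[0,0,0,0,0,0,0],[0,0,0,0,0,0,0],[0,0,0,0,0,0,0],[0,0,0,0,0,-1,0]]'
python3 -m crank '[[0,0,0,0,0,-2,0],[0,0,0,0,0,-3,0],[0,0,0,0,0,-4,0],[0,0,0,0,0,-4,0],[0,0,0,0,0,0,0]]'
python3 -c "
from h import *
plan(456,-121,160,-10)"
```

```text
time: 12.3
ee_pos: [507.3, 144.0, 75.0]
time: 12.8
ee_pos: [506.2, 143.8, 83.6]
tcp_rot: [0.945, 0.326, -0.002, -0.0]
force: [0.1, -0.1, -1.7]
finger_gap: 57.7
grasp_force: 20.0
time: 13.3
ee_pos: [509.3, 144.5, 223.1]
tcp_rot: [0.945, 0.326, 0.006, 0.001]
force: [1.3, -0.2, -1.0]
finger_gap: 56.9
grasp_force: 20.0
t 13.3 pos [509.3 144.5 223.1] turn [  0.49  -0.47 -41.89] shift now-axes cm [-20.64  17.57   6.18] after turn [-27.07  -0.64   6.31] gap 56.9 grip 19.963166861925856 F [ 1.3 -0.2 -1. ]
```

```bash
python3 -m crank '[[0,0,-7,0,0,0,0],[0,0,-7,0,0,0,0],[0,0,-7,0,0,0,0],[0,0,-7,0,0,0,0],[0,0,-7,0,0,0,0]]'|head -2
python3 -m crank '[[0,0,-7,0,0,0,0],[0,0,0,-3,-0.05,0,0],[0,0,0,-4,-0.1,0,0],[0,0,0,-4,-0.1,0,0],[0,0,0,-4,-0.1,0,0]]'|head -2
python3 -m crank '[[0,0,0,-4,-0.1,0,0],[0,0,0,-4,-0.1,0,0],[0,0,0,-4,-0.1,0,0],[0,0,0,0,0,3,0],[0,0,0,0,0,3,0]]'|head -2
python3 -m crank '[[0,0,0,0,0,3,0],[0,0,0,0,0,1,0],[0,0,0,0,0,0,0],[0,0,0,0,0,0,0],[0,0,0,0,0,0,0]]'
python3 - <<'E'
from h import *
plan(456,-121,63,-10)
o=[]
for n in('side','top'):
    im,d,m=grab(n); np.savez(n+'2.npz',im=im,d=d)
    o.append(cv2.resize(im[100:220,280:410] if n=='side' else im[150:270,300:430],(390,360),interpolation=cv2.INTER_CUBIC))
cv2.imwrite('pics/h4.png',np.hstack(o)[...,::-1])
E
```

```text
time: 13.8
ee_pos: [507.0, 144.0, 214.6]
time: 14.3
ee_pos: [477.4, -4.3, 214.7]
time: 14.8
ee_pos: [454.5, -122.4, 155.1]
time: 15.3
ee_pos: [455.5, -121.0, 117.2]
tcp_rot: [0.765, 0.644, 0.001, 0.001]
force: [-0.0, 0.1, -1.4]
finger_gap: 57.5
grasp_force: 20.0
t 15.3 pos [ 455.5 -121.   117.2] turn [0.18 0.03 0.12] shift now-axes cm [0.01 0.04 5.42] after turn [0.01 0.05 5.42] gap 57.5 grip 19.98456650355365 F [-0.   0.1 -1.4]
```

View pics/h4.png

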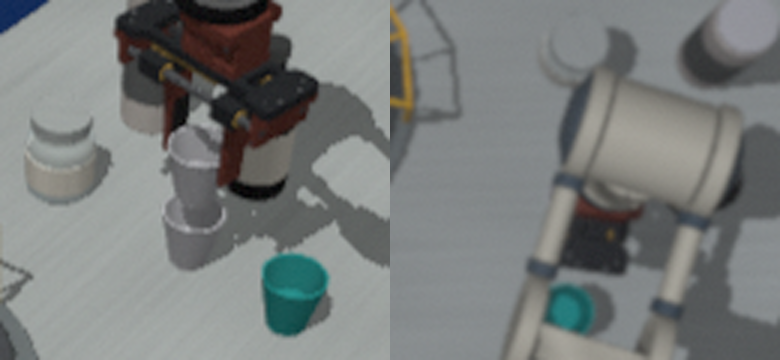

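Run:
```python
from h import *
z=np.load('side2.npz'); im=z['im']
cv2.imwrite('pics/h5.png',cv2.resize(im[125:200,315:395],(640,600),interpolation=cv2.INTER_CUBIC)[...,::-1])
m=bot.camera_model('side'); K=np.array(m['K'])
def proj(p):
    c=R.from_quat(m['orientation']).inv().apply(np.array(p)-m['origin']); return np.array([K[0,0]*c[0]/-c[2]+K[0,2], K[1,1]*c[1]/c[2]+K[1,2]])
for p in ((456,-121,138),(456,-121,78),(456,-121,60),(456,-121,0)): 
    q=proj(np.array(p)+[-3,6,0]); print(p,q,(q-[315,125])*8)
```

```text
(456, -121, 138) [347.03641393 148.67787768] [256.29131142 189.42302145]
(456, -121, 78) [344.87658081 165.85299005] [239.01264645 326.8239204 ]
(456, -121, 60) [344.25583601 170.789187  ] [234.04668807 366.31349598]
(456, -121, 0) [342.2708449  186.57394602] [218.1667592  492.59156817]
```

View pics/h5.png

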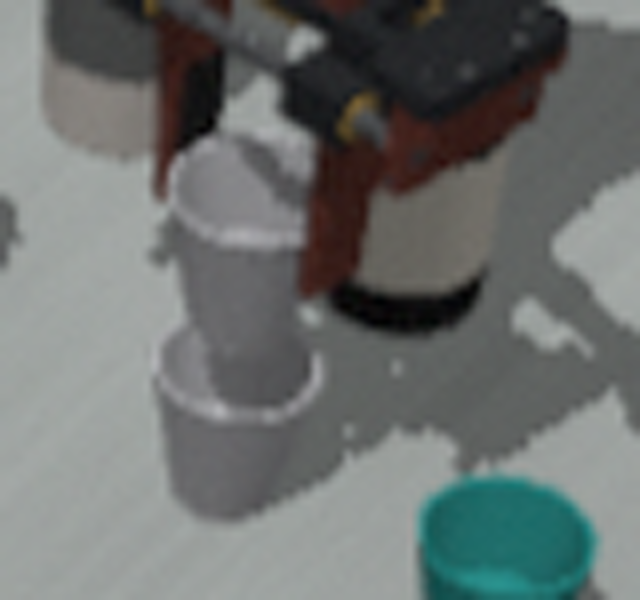

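Run:
```python
from h import *
from scipy.optimize import least_squares
z=np.load('side2.npz'); im=z['im']; m=bot.camera_model('side'); P=pts(z['d'],m)
hsv=cv2.cvtColor(im,cv2.COLOR_RGB2HSV)
v,u=np.mgrid[:420,:560]
def sl(u0,u1,v0,v1,z0,lo,hi):
    s=(u>=u0)&(u<u1)&(v>=v0)&(v<v1)&(P[...,2]>lo)&(P[...,2]<hi)&(hsv[...,1]<60)&(np.hypot(P[...,0]-453,P[...,1]+116)<45)
    q=P[s]; r=18+12*(q[:,2]-z0)/60
    f=least_squares(lambda x:np.hypot(q[:,0]-x[0],q[:,1]-x[1])-r,[453,-116],loss='soft_l1'); print(lo,hi,len(q),f.x.round(1),round(float(np.median(abs(f.fun))),2))
# held outer wall: u 337..352, v 155..169 ; bench outer wall v 177..190
sl(338,352,155,162,78,95,135); sl(340,353,161,168,78,75,135); sl(336,352,177,182,0,20,62); sl(336,352,182,190,0,2,62)
```

```text
95 135 89 [ 456.8 -118.8] 0.84
75 135 83 [ 456.6 -119.3] 0.98
20 62 79 [ 457.  -119.4] 0.76
2 62 94 [ 456.5 -119.6] 0.86
```

Run:
```python
from h import *
z=np.load('side2.npz'); m=bot.camera_model('side'); P=pts(z['d'],m)
for v in range(145,192,2):
    s=(np.hypot(P[v,:,0]-455,P[v,:,1]+118)<48)&(P[v,:,2]>6)
    u=np.nonzero(s)[0]; u=u[(u>325)&(u<375)]
    print(v,u.min(),u.max(),z['d'][v,u.min()-1:u.min()+2].round(),P[v,u.min()].round(), z['im'][v,u.max()+1], len(u))
```

```text
145 334 362 [1500. 1292. 1287.] [ 494. -115.  130.] [60 28 23] 29
147 334 361 [1493. 1292. 1292.] [ 492. -112.  126.] [60 36 31] 28
149 335 360 [1480. 1292. 1264.] [ 487. -111.  122.] [72 60 56] 26
151 336 360 [1481. 1270. 1266.] [473. -94. 133.] [85 80 76] 24
153 336 360 [1474. 1282. 1272.] [ 476. -100.  121.] [96 90 85] 25
155 337 359 [1472. 1277. 1269.] [469. -95. 121.] [82 72 66] 23
157 337 359 [1453. 1286. 1280.] [471. -98. 111.] [88 83 78] 23
159 337 357 [1453. 1298. 1288.] [ 473. -103.   99.] [47 30 26] 21
161 338 354 [1447. 1295. 1287.] [ 467. -100.   98.] [61 49 45] 17
163 338 351 [1435. 1298. 1295.] [466. -99.  92.] [116 118 118] 14
165 336 351 [1434. 1341. 1344.] [ 485. -121.   60.] [ 96 100  99] 16
167 334 353 [1426. 1332. 1333.] [ 483. -108.   62.] [ 99 101 100] 20
169 334 354 [1419. 1330. 1334.] [ 480. -104.   59.] [111 113 113] 21
171 334 354 [1412. 1325. 1337.] [475. -98.  58.] [125 126 127] 21
173 334 354 [1404. 1328. 1317.] [474. -97.  52.] [110 113 113] 21
175 335 353 [1397. 1327. 1326.] [469. -95.  49.] [101 104 102] 19
177 335 352 [1400. 1340. 1322.] [ 471. -100.   37.] [93 96 95] 18
179 335 351 [1386. 1348. 1336.] [ 472. -102.   27.] [94 96 95] 17
181 336 350 [1378. 1346. 1338.] [466. -99.  25.] [92 93 93] 15
183 336 349 [1378. 1352. 1348.] [ 466. -100.   17.] [91 93 94] 14
185 337 347 [1363. 1353. 1351.] [ 462. -100.   12.] [88 89 90] 11
187 340 347 [1363. 1355. 1350.] [ 453. -103.    7.] [91 92 93] 8Traceback (most recent call last):
  File "<stdin>", line 6, in <module>
    return umr_minimum(a, axis, None, out, keepdims, initial, where)
ValueError: zero-size array to reduction operation minimum which has no identity
```

The depth silhouettes are symmetric about the expected axis (row 163: 338–351, centre 344.5, against 345.2 expected), so the held cup is upright and coaxial with the bench cup. I'll lower it gently and watch the force.

```bash
python3 -m crank '[[0,0,0,0,0.05,1.2,0],[0,0,0,0,0,1.2,0],[0,0,0,0,0,1.2,0],[0,0,0,0,0,0,0],[0,0,0,0,0,0,0]]' 10
python3 -m crank '[[0,0,0,0,0,0.3,0],[0,0,0,0,0,0.3,0],[0,0,0,0,0,0.3,0],[0,0,0,0,0,0.2,0],[0,0,0,0,0,0,0]]'
python3 -m crank '[[0,0,0,0,0,0.2,0],[0,0,0,0,0,0.1,0],[0,0,0,0,0,0.1,0],[0,0,0,0,0,0,0],[0,0,0,0,0,0,0]]'
python3 -c "
from h import *
plan(456,-121,63,-10)"
```

```text
time: 15.9
ee_pos: [454.6, -120.8, 78.3]
tcp_rot: [0.765, 0.643, -0.0, -0.001]
force: [0.9, 0.9, -0.4]
finger_gap: 58.1
grasp_force: 10.0
time: 16.4
ee_pos: [454.8, -120.9, 67.7]
tcp_rot: [0.765, 0.644, -0.0, -0.0]
force: [0.9, 0.6, -0.1]
finger_gap: 57.8
grasp_force: 10.0
time: 16.9
ee_pos: [455.0, -120.9, 64.2]
tcp_rot: [0.765, 0.643, -0.0, 0.0]
force: [0.0, -0.8, -1.8]
finger_gap: 57.8
grasp_force: 10.0
t 16.9 pos [ 455.  -120.9   64.2] turn [0.  0.  0.1] shift now-axes cm [0.01 0.1  0.12] after turn [0.01 0.1  0.12] gap 57.8 grip 9.989508142025443 F [ 0.  -0.8 -1.8]
```

```bash
python3 -m crank '[[0,0,0,0,0,0.1,0],[0,0,0,0,0,0,0],[0,0,0,0,0,0,0],[0,0,0,0,0,0,0],[0,0,0,0,0,0,0]]'|sed -n '2p;4p'
python3 -m crank '[[0,0,0,0,0,0.1,0],[0,0,0,0,0,0,0],[0,0,0,0,0,0,0],[0,0,0,0,0,0,0],[0,0,0,0,0,0,0]]'|sed -n '2p;4p'
```

```text
ee_pos: [455.1, -121.0, 63.4]
force: [0.0, -0.7, 0.9]
ee_pos: [455.3, -121.3, 63.1]
force: [-1.5, -1.4, 5.9]
```

Contact at TCP height 63.1 against 63 expected, so the cup is seated. I'll release, rise and look.

```bash
python3 -m crank '[[0,0,0,0,0,0,0.85],[0,0,0,0,0,0,0.85],[0,0,0,0,0,0,0.85],[0,0,0,0,0,-1,0.85],[0,0,0,0,0,-3,0.85]]'|head -2
python3 -m crank '[[0,0,0,0,0,-4,0.85],[0,0,0,0,0,-4,0.6],[0,0,-6.2,0,0,-4,0.6],[0,0,-6.1,0,0,0,0.6],[0,0,-6,0,0,0,0.6]]'|head -2
python3 - <<'E'
from h import *
plan(583,203.4,200,8.3)
from scipy.optimize import least_squares
im,d,m=grab('side'); np.savez('s3.npz',im=im,d=d)
a=cv2.resize(im[110:290,130:400],None,fx=2.9,fy=2.9,interpolation=cv2.INTER_CUBIC)
cv2.imwrite('pics/h6.png',a[...,::-1])
P=pts(d,m); s=(np.hypot(P[...,0]-457,P[...,1]+118)<45)&(P[...,2]>76)&(P[...,2]<95); v,u=np.nonzero(s); e=cv2.fitEllipse(cv2.convexHull(np.c_[u,v])); print(e,ray(m,*e[0],84)+[3,-6,0],np.percentile(P[s][:,2],95))
E
```

```text
time: 18.4
ee_pos: [453.2, -120.3, 99.7]
time: 18.9
ee_pos: [455.7, -121.1, 224.9]
t 18.9 pos [ 455.7 -121.1  224.9] turn [0.21 0.1  0.36] shift now-axes cm [30.17 17.46  2.5 ] after turn [30.27 17.28  2.49] gap 52.9 grip 0.0 F [-0.1  0.5 -0.3]
((344.62890625, 163.96473693847656), (15.916315078735352, 21.426876068115234), 95.14159393310547) [ 457.4845621  -120.97283684   84.        ] 86.20092638048153
```

View pics/h6.png

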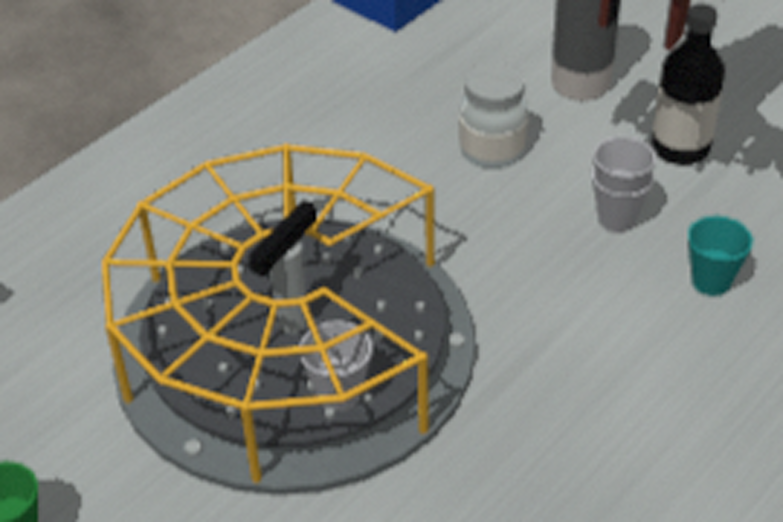

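Cup 1 is nested upright at (622,155), rim about 84 high, and the bench cup hasn't moved. Now the second click.

```bash
python3 -m crank '[[0,0,0.3,3,1.7,0,0.5],[0,0,0,4,2.3,0,0.5],[0,0,0,4,2.3,0,0.5],[0,0,0,4,2.3,0,0.5],[0,0,0,4,2.3,0,0.5]]'|head -2
python3 -m crank '[[0,0,0,4,2.3,0,0.5],[0,0,0,4,2.3,0,0.5],[0,0,0,3.2,1.8,0,0.5],[0,0,0,0,0,3,0.5],[0,0,0,0,0,2,0.5]]'|head -2
python3 -m crank '[[0,0,0,0,0,0,0.5],[0,0,0,0,0,0,0.5],[0,0,0,0,0,0,0.5],[0,0,0,0,0,0,0.5],[0,0,0,0,0,0,0.5]]'|head -2
python3 -c "
from h import *
plan(583,203.4,130,8.3)"
```

```text
time: 19.45
ee_pos: [536.2, 84.4, 222.5]
time: 19.95
ee_pos: [583.4, 204.0, 170.5]
time: 20.45
ee_pos: [583.9, 202.4, 173.6]
t 20.45 pos [583.9 202.4 173.6] turn [ 0.12 -0.02 -0.23] shift now-axes cm [ 0.11 -0.09  4.36] after turn [ 0.11 -0.08  4.36] gap 43.7 grip 0.0 F [ 0.7 -0.4 -0.6]
```

```bash
python3 -m crank '[[0,0,-0.2,0.1,0,2,0.5],[0,0,0,0,-0.1,2.3,0.5],[0,0,0,0,0,0,0.5],[0,0,0,0,0,0,0.5],[0,0,0,0,0,0,0]]' 30|head -2
python3 -m crank '[[0,0,0,0,0,0,0],[0,0,0,0,0,0,0],[0,0,0,0,0,0,0],[0,0,0,0,0,0,0],[0,0,0,0,0,0,0]]'
python3 -c "
from h import *
plan(583,203.4,130,8.3)"
```

```text
time: 20.95
ee_pos: [583.1, 203.5, 131.0]
time: 21.45
ee_pos: [583.2, 203.5, 129.8]
tcp_rot: [0.654, 0.756, 0.001, 0.001]
force: [4.6, 1.1, 1.8]
finger_gap: 13.8
grasp_force: 30.0
t 21.45 pos [583.2 203.5 129.8] turn [ 0.14 -0.02 -0.  ] shift now-axes cm [-0.01 -0.02 -0.02] after turn [-0.01 -0.02 -0.02] gap 13.8 grip 30.005501210689545 F [4.6 1.1 1.8]
```

```bash
for i in 1 2 3; do python3 -m crank '[[0,0,-4,0,0,0,0],[0,0,-4,0,0,0,0],[0,0,-4,0,0,0,0],[0,0,-4,0,0,0,0],[0,0,-4,0,0,0,0]]'|sed -n '2p;4,5p';done
python3 -m crank '[[0,0,0,0,0,0,0],[0,0,0,0,0,0,0],[0,0,0,0,0,0,0.5],[0,0,0,0,0,0,0.5],[0,0,0,0,0,0,0.5]]'
python3 -m crank '[[0,0,0,0,0,-3,0.5],[0,0,0,0,0,-4,0.5],[0,0,0,0,0,-4,0.9],[0,0,8.5,0,0,0,0.9],[0,0,8.5,0,0,0,0.9]]'|head -2
for i in 1 2; do python3 -m crank '[[0,0,8.5,0,0,0,0.9],[0,0,8.5,0,0,0,0.9],[0,0,8.5,0,0,0,0.9],[0,0,8.5,0,0,0,0.9],[0,0,8.5,0,0,0,0.9]]'|head -2;done
python3 - <<'E'
from h import *
plan(508.4,144.5,127,-51.7)
im,d,m=grab('side'); np.savez('s4.npz',im=im,d=d)
a=cv2.resize(im[110:290,130:400],None,fx=2.9,fy=2.9,interpolation=cv2.INTER_CUBIC)
cv2.imwrite('pics/h7.png',a[...,::-1])
P=pts(d,m); hsv=cv2.cvtColor(im,cv2.COLOR_RGB2HSV)
s=(np.hypot(P[...,0]-508,P[...,1]-144)<45)&(P[...,2]>80)&(P[...,2]<104)&(hsv[...,1]<70); v,u=np.nonzero(s); e=cv2.fitEllipse(cv2.convexHull(np.c_[u,v])); print(e,ray(m,*e[0],94)); print(cv2.minEnclosingCircle(P[s][:,:2].astype(np.float32)))
E
```

```text
ee_pos: [583.2, 203.5, 129.8]
force: [4.4, 0.4, 0.6]
finger_gap: 14.0
ee_pos: [583.2, 203.5, 129.8]
force: [4.4, 1.2, 2.0]
finger_gap: 14.0
ee_pos: [583.2, 203.5, 129.8]
force: [4.0, 0.2, 0.8]
finger_gap: 14.0
time: 23.45
ee_pos: [581.8, 203.3, 128.7]
tcp_rot: [0.188, 0.982, -0.0, -0.001]
force: [-0.1, -0.2, -0.4]
finger_gap: 34.1
grasp_force: 0.0
time: 23.95
ee_pos: [582.7, 203.5, 241.3]
time: 24.45
ee_pos: [582.1, 203.3, 238.8]
time: 24.95
ee_pos: [582.1, 203.3, 238.8]
t 24.95 pos [582.1 203.3 238.8] turn [-0.04  0.06 17.63] shift now-axes cm [-8.99 -2.8  11.19] after turn [-9.43  0.05 11.18] gap 79.2 grip 0.0 F [ 0.6  0.1 -0.1]
((267.22772216796875, 206.16163635253906), (20.581687927246094, 23.74386215209961), 89.11193084716797) [505.68821575 149.21884977  94.        ]
((508.54107666015625, 147.8922576904297), 31.035831451416016)
```

View pics/h7.png

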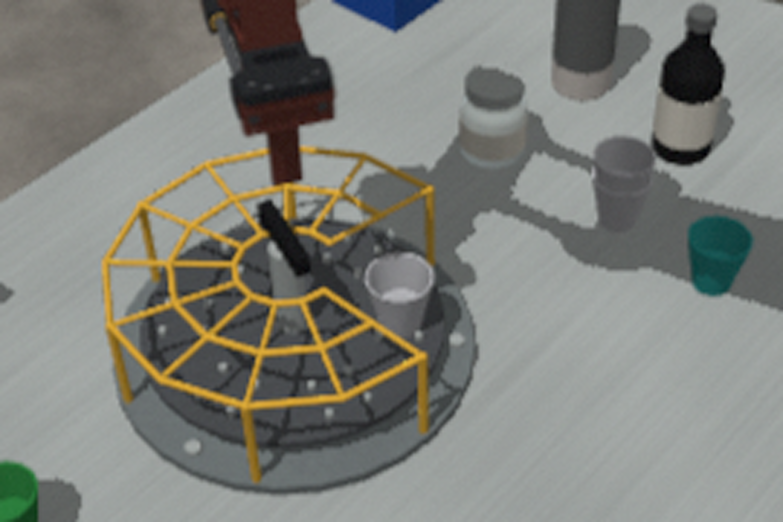

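Cup 2 stands in the gap at (400,275), in the same place as cup 1 was, and the handle is free. I'll pick it up.

```bash
python3 -m crank '[[0,0,8.5,0,0,0,0.9],[0,0,8.5,0,0,0,0.9],[0,0,0.6,-3,0,0,0.9],[0,0,0,-3.2,0,0,0.9],[0,0,0,-3.2,0,0,0.9]]'|head -2
python3 -m crank '[[0,0,0,0,0,4,0.9],[0,0,0,0,0,4,0.9],[0,0,0,0,0,3,0.9],[0,0,0,0,0,0,0.9],[0,0,0,0,0,0,0.9]]'|head -2
python3 -m crank '[[0,0,0,0,0,0,0.9],[0,0,0,0,0,0,0.9],[0,0,0,0,0,0,0.9],[0,0,0,0,0,0,0.9],[0,0,0,0,0,0,0.9]]'|head -2
python3 -c "
from h import *
plan(508,144.3,76,-51.7)"
```

```text
time: 25.5
ee_pos: [508.1, 143.8, 238.5]
time: 26.0
ee_pos: [509.0, 144.3, 129.6]
time: 26.5
ee_pos: [509.4, 144.4, 129.5]
t 26.5 pos [509.4 144.4 129.5] turn [ 0.01 -0.03  0.41] shift now-axes cm [-0.12 -0.08  5.35] after turn [-0.12 -0.08  5.35] gap 79.2 grip 0.0 F [-0.7 -0.5 -0.3]
```

```bash
python3 -m crank '[[0,0,0.4,-0.1,-0.1,2.5,0.9],[0,0,0,0,0,2.8,0.9],[0,0,0,0,0,0,0.9],[0,0,0,0,0,0,0.9],[0,0,0,0,0,0,0]]' 15|head -4
python3 -m crank '[[0,0,0,0,0,0,0],[0,0,0,0,0,0,0],[0,0,0,0,0,0,0],[0,0,0,0,0,0,0],[0,0,0,0,0,0,0]]'
python3 -c "
from h import *
plan(508,144.3,76,-51.7)"
```

```text
time: 27.0
ee_pos: [508.7, 144.7, 77.9]
tcp_rot: [0.945, 0.328, 0.001, 0.0]
force: [-0.1, -1.3, 0.3]
time: 27.5
ee_pos: [508.6, 144.7, 77.5]
tcp_rot: [0.945, 0.328, 0.001, 0.0]
force: [0.4, -0.1, 5.0]
finger_gap: 58.2
grasp_force: 15.0
t 27.5 pos [508.6 144.7  77.5] turn [ 0.06 -0.13  0.01] shift now-axes cm [-0.07 -0.01  0.15] after turn [-0.07 -0.01  0.15] gap 58.2 grip 15.000405572354794 F [ 0.4 -0.1  5. ]
```

```bash
python3 -m crank '[[0,0,0,0,0,-1,0],[0,0,0,0,0,-2,0],[0,0,0,0,0,-4,0],[0,0,0,0,0,-4,0],[0,0,0,0,0,-4,0]]' 20
python3 -m crank '[[0,0,-7,0,0,0,0],[0,0,-7,0,0,0,0],[0,0,-7,0,0,0,0],[0,0,-7,0,0,0,0],[0,0,-7,0,0,0,0]]'|head -2
python3 -m crank '[[0,0,-6.7,0,0,0,0],[0,0,0,-3,-0.05,0,0],[0,0,0,-4,-0.1,0,0],[0,0,0,-4,-0.1,0,0],[0,0,0,-4,-0.1,0,0]]'|head -2
python3 -m crank '[[0,0,0,-4,-0.1,0,0],[0,0,0,-4,-0.1,0,0],[0,0,0,-3,0,0,0],[0,0,0,-1,0,0,0],[0,0,0,0,0,3,0]]'|head -2
python3 -m crank '[[0,0,0,0,0,3,0],[0,0,0,0,0,1,0],[0,0,0,0,0,0,0],[0,0,0,0,0,0,0],[0,0,0,0,0,0,0]]'
python3 -c "
from h import *
plan(456,-121,89.5,-10)"
```

```text
time: 28.0
ee_pos: [507.1, 144.3, 227.0]
tcp_rot: [0.945, 0.328, -0.001, -0.0]
force: [0.5, -0.5, -1.9]
finger_gap: 58.1
grasp_force: 20.0
time: 28.5
ee_pos: [507.4, 144.4, 225.6]
time: 29.0
ee_pos: [477.4, -3.8, 225.7]
time: 29.5
ee_pos: [456.8, -122.1, 199.9]
time: 30.0
ee_pos: [456.4, -120.4, 158.1]
tcp_rot: [0.766, 0.643, 0.001, 0.001]
force: [-0.2, -0.5, -1.5]
finger_gap: 58.4
grasp_force: 20.0
t 30.0 pos [ 456.4 -120.4  158.1] turn [0.16 0.02 0.03] shift now-axes cm [-0.06 -0.04  6.86] after turn [-0.06 -0.03  6.86] gap 58.4 grip 19.999741525389254 F [-0.2 -0.5 -1.5]
```

```bash
python3 -m crank '[[0,0,0,0,-0.1,1.3,0],[0,0,0,0,0,1.3,0],[0,0,0,0,0,0,0],[0,0,0,0,0,0,0],[0,0,0,0,0,0,0]]' 10
python3 - <<'E'
from h import *
plan(455.3,-121,89.5,-10)
im,d,m=grab('side'); P=pts(d,m); K=np.array(m['K'])
def proj(p):
    c=R.from_quat(m['orientation']).inv().apply(np.array(p)-m['origin']); return np.array([K[0,0]*c[0]/-c[2]+K[0,2], K[1,1]*c[1]/c[2]+K[1,2]])
p0=bot.state()['ee_pos']
for z in(92,100,84): print(z,proj([p0[0]-3,p0[1]+6,z]).round(1))
for v in range(145,176,2):
    s=(np.hypot(P[v,:,0]-455,P[v,:,1]+118)<48)&(P[v,:,2]>6); u=np.nonzero(s)[0]; u=u[(u>325)&(u<375)]
    print(v,u.min(),u.max(),(u.min()+u.max())/2,P[v,u.min()].round())
cv2.imwrite('pics/h8.png',cv2.resize(im[110:200,300:400],(640,576),interpolation=cv2.INTER_CUBIC)[...,::-1])
E
```

```text
time: 30.5
ee_pos: [454.6, -120.3, 130.3]
tcp_rot: [0.766, 0.643, 0.0, 0.0]
force: [0.7, 0.4, -2.8]
finger_gap: 58.3
grasp_force: 10.0
t 30.5 pos [ 454.6 -120.3  130.3] turn [0.01 0.   0.  ] shift now-axes cm [-0.05  0.08  4.08] after turn [-0.05  0.08  4.08] gap 58.3 grip 9.999975773971528 F [ 0.7  0.4 -2.8]
92 [345.6 162.3]
100 [345.9 160. ]
84 [345.3 164.5]
145 335 361 348.0 [ 494. -119.  127.]
147 337 361 349.0 [473. -97. 144.]
149 337 361 349.0 [473. -97. 138.]
151 338 360 349.0 [467. -93. 137.]
153 338 360 349.0 [468. -97. 126.]
155 338 359 348.5 [468. -98. 119.]
157 338 355 346.5 [ 470. -101.  109.]
159 336 353 344.5 [ 485. -117.   84.]
161 335 354 344.5 [ 482. -108.   84.]
163 334 355 344.5 [479. -99.  84.]
165 335 355 345.0 [470. -92.  87.]
167 334 354 344.0 [ 484. -110.   60.]
169 334 354 344.0 [ 479. -103.   60.]
171 334 354 344.0 [475. -97.  59.]
173 334 354 344.0 [ 476. -100.   49.]
175 335 353 344.0 [469. -94.  50.]
```

View pics/h8.png

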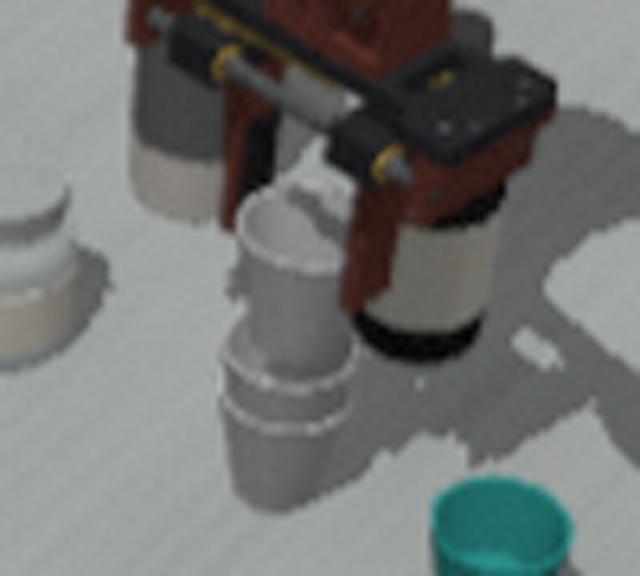

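The held cup (crop 290,300) is over the stack (290,360) to within about 2 mm, the same as the first time. I'll lower it gently.

```bash
python3 -m crank '[[0,0,0,0,0.05,1.2,0],[0,0,0,0,0,1,0],[0,0,0,0,0,0.6,0],[0,0,0,0,0,0,0],[0,0,0,0,0,0,0]]'|sed -n '2p;4p'
python3 -m crank '[[0,0,0,0,0,0.3,0],[0,0,0,0,0,0.3,0],[0,0,0,0,0,0.3,0],[0,0,0,0,0,0,0],[0,0,0,0,0,0,0]]'|sed -n '2p;4p'
python3 -m crank '[[0,0,0,0,0,0.1,0],[0,0,0,0,0,0.1,0],[0,0,0,0,0,0,0],[0,0,0,0,0,0,0],[0,0,0,0,0,0,0]]'|sed -n '2p;4p'
```

```text
ee_pos: [454.9, -120.3, 101.9]
force: [1.0, -0.3, -1.6]
ee_pos: [455.0, -120.3, 93.0]
force: [0.8, -0.6, -2.8]
ee_pos: [455.1, -120.4, 91.2]
force: [0.8, -0.8, -2.6]
```

```bash
python3 -m crank '[[0,0,0,0,0,0.1,0],[0,0,0,0,0,0,0],[0,0,0,0,0,0,0],[0,0,0,0,0,0,0],[0,0,0,0,0,0,0]]'|sed -n '2p;4p'
python3 -m crank '[[0,0,0,0,0,0.1,0],[0,0,0,0,0,0,0],[0,0,0,0,0,0,0],[0,0,0,0,0,0,0],[0,0,0,0,0,0,0]]'|sed -n '2p;4p'
```

```text
ee_pos: [455.1, -120.4, 90.1]
force: [0.6, 0.2, -1.8]
ee_pos: [455.3, -120.4, 89.7]
force: [-1.1, 1.6, 3.4]
```

Contact at 89.7 against 89.5 expected. I'll release, back off and check.

```bash
python3 -m crank '[[0,0,0,0,0,0,0.85],[0,0,0,0,0,0,0.85],[0,0,0,0,0,0,0.85],[0,0,0,0,0,-1,0.85],[0,0,0,0,0,-3,0.85]]'|sed -n 4,5p
python3 -m crank '[[0,0,0,0,0,-4,0.85],[0,0,0,0,0,-4,0.85],[0,0,0,0,0,-4,0.85],[0,0,0,0,0,0,0.85],[0,0,0,0,0,0,0.85]]'|sed -n 2,4p
python3 - <<'E'
from h import *
im,d,m=grab('side')
a=cv2.resize(im[110:290,130:400],None,fx=2.9,fy=2.9,interpolation=cv2.INTER_CUBIC)
cv2.imwrite('pics/h9.png',a[...,::-1])
P=pts(d,m)
for lo,hi in((101,118),):
    s=(np.hypot(P[...,0]-457,P[...,1]+118)<45)&(P[...,2]>lo)&(P[...,2]<hi); v,u=np.nonzero(s); e=cv2.fitEllipse(cv2.convexHull(np.c_[u,v])); print(e,ray(m,*e[0],108)+[3,-6,0],np.percentile(P[s][:,2],[50,95]))
E
```

```text
force: [0.2, -0.4, 0.1]
finger_gap: 74.9
ee_pos: [455.5, -120.6, 250.6]
tcp_rot: [0.766, 0.643, 0.001, 0.001]
force: [-1.2, -0.4, -0.3]
((345.6468811035156, 157.41871643066406), (15.680098533630371, 21.862974166870117), 96.8836898803711) [ 456.57973013 -120.46187269  108.        ] [106.06601448 110.12438802]
```

View pics/h9.png

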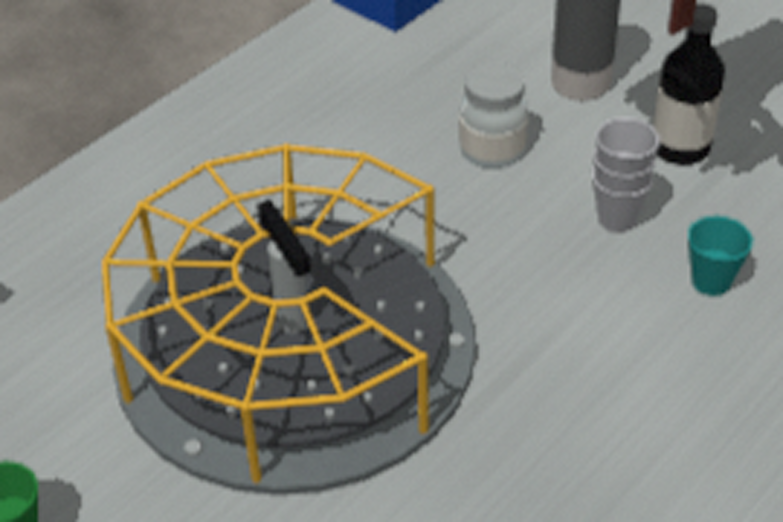

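The three cups are stacked upright at (622,175) with the top rim about 108 high. The turret is empty and resting at two clicks, and the can, bottle and jar are where they were.

```bash
python3 -c "
from station import bot
print(bot.finish_job())"
```

```text
the job is handed in; nothing more can be done
None
```

Job handed in at about 32 s: both cups are nested upright in the bench cup, the table rests at two clicks with the handle released, and the last picture shows the bench cup, can, bottle and jar undisturbed.

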